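# Stack two moulded plaques on the sloping sample rack

## Task

Put the two moulded plaques on the sloping sample rack for conditioning: lay the white plaque flat on the slope near its middle, lengthwise down the slope, with its short edge against the backstop, then lay the orange plaque squarely on top of it, its short edge against the backstop too. Leave the rest of the bench as it is.

Things in the scene. Friction and masses are not known exactly. Their poses are not given: they have to be found in the camera images.
- shelf: Fixed blue metal shelf sloping 18 deg, 130 mm down the slope (x -130 to 0), 160 mm wide, no sides; low edge far from the robot, closed by the backstop, a strip 40 mm high square to the shelf. Origin: on its upper surface at the foot of the backstop's inner face, mid-width, 34 mm over the worktop (front edge 74). x down the slope, y across, z square to it, up. Plaques do not slide on it.
- white_plaque_center (a point): centre (half-way up) of the white plastic plaque, a loose flat plate 85 x 55 x 10 mm, about 55 g; x along its 85 mm length, y along its 55 mm width, z its thickness, up. It starts lying flat on the worktop. Both ends and both faces serve equally; small grey ejector marks on its top are flat.
- orange_plaque_center (a point): centre (half-way up) of the orange plastic plaque, otherwise just like the white one: 85 x 55 x 10 mm, x along its length, y along its width. It starts lying flat on the worktop on the other side of the rack.
- jar_center (a point): centre of a loose bystander: a clear jar with a yellow lid, 54 mm wide, 75 mm high, standing to the right of the rack; leave it alone
- weight_center (a point): centre of a loose bystander: a slotted steel weight, 63 mm wide, 36 mm high, standing to the left of the rack; leave it alone
There are look-alikes about, which are no part of the job. Of the things shaped like the part that bears orange_plaque_center, the orange one is meant.

How it is judged:
At the end, for the whole second after the job is handed in: White plaque flat on the shelf, within 30 mm of its middle, lengthwise down the slope (8 deg), short edge against the backstop (gap under 5 mm); orange plaque flat on it, sides within 12 mm, in line (8 deg), gap to the backstop under 5 mm; jar and weight within 20 mm of their places (x of white_plaque_center in the frame of shelf between -0.0475 and -0.0395 m and y of white_plaque_center in the frame of shelf between -0.03 and 0.03 m and z of white_plaque_center in the frame of shelf between 0.002 and 0.008 m and angle between the x axis of each of white_plaque_center, orange_plaque_center and the x axis of shelf, either way round below 0.14 rad and angle between the z axis of each of white_plaque_center, orange_plaque_center and the z axis of shelf, either way round below 0.07 rad and x of orange_plaque_center in the frame of shelf between -0.0475 and -0.0395 m and y of orange_plaque_center in the frame of white_plaque_center between -0.012 and 0.012 m and z of orange_plaque_center in the frame of shelf between 0.012 and 0.018 m and distance of each of jar_center, weight_center from where it was at the start of the episode below 0.02 m); the robot touches nothing.
It fails at once if the jar with the yellow lid is displaced by more than 20 mm (distance of jar_center from where it was at the start of the episode above 0.02 m).
It fails at once if the steel weight is displaced by more than 20 mm (distance of weight_center from where it was at the start of the episode above 0.02 m).
It also fails if it takes over 64 s, if anything falls off the work surface, if the arm or the gripper's body presses on something with over 40 N, if the wrist force passes 120 N, or if a joint passes its speed limit or range.

## Robot

A 6-joint arm with a two-finger parallel gripper is mounted at the origin on a cart in front of the work surface, level with it; the furniture and walls round the work are solid. World frame = base frame: x ahead of the robot, y to its left, z up, the work surface at z = 0. Lengths are in m, angles in rad, forces in N, time in s.
With the tool pointing down it reaches from about 0.4 to 0.825 m from the base axis. Payload 7 kg.
Tool frame: the origin (TCP) lies at the very end of the fingers, on their centre line; the grasp point (between the pads) lies 19 mm behind it; z points along the fingers, y is the direction in which the jaws open and shut (so a half turn about z gives the same grasp; the last joint's range is limited). The gripper opens to 88 mm and grips with 3 to 60 N. Pads are 19 mm wide; open, the fingers measure 130 mm over their backs; the gripper's body (78 mm by 193 mm) begins 47 mm behind the grasp point.
Start: joints at [-0.856, 0.359, 0.012, 0, -1.224, -0.288], TCP at [0.279, -0.614, 0.227] pointing down, gripper open.
Joint ranges: [-3.07, 3.07], [-1.43, 2.12], [-1.02, 1.25], [-3.03, 1.67], [-3.05, -0], [-3.03, 3.03]. Speed limits (rad/s): [2.39, 2.39, 3.01, 3.14, 3.14, 3.14].

## Interface

Orientations are given as [roll, pitch, yaw] about the fixed x, y, z axes, in that order (R = Rz(yaw) Ry(pitch) Rx(roll)).
In Python, from station import arm gives the robot as it stands.
- The arm moves only by the shell command python3 -m inch 'ROWS' [FORCE]. ROWS is text: rows parted by semicolons, each of 7 numbers parted by spaces: the closure, from 0 (fully open) to 1 (shut), then the shift along the tool's x, y, z each as a share of 300 mm, from -1 to 1, then the turn, a rotation vector about the tool's x, y, z each as a share of 60 degrees, from -1 to 1. In form: grip tx ty tz rx ry rz; .... A call has 1 to 12 rows; each row is the pose to reach, as a shift and turn from the pose commanded when the call began, along the tool's axes at that moment; what a row does not reach only later rows make up. A row lasts 1/10 s, in which the tool goes at most 50 mm and 8.59 degrees, less where a joint would pass 70% of its speed; a pose out of reach is approached as far as the arm can. A call with a number of a shift or a turn outside -1 to 1 is refused whole. A call with a gripper value outside its range is refused whole. The fingers move at their own pace and stop on an object; FORCE is the grip in N (left out, the last holds). Time passes only in rows, so rows that repeat a pose let the fingers close. It gives the time, the measured TCP pose, the force and the opening at its end, in the units of the state.
- arm.get_state(): the state, without advancing time (a new reading comes with each control period).
- arm.grab_frame(name): name is "scene" or "top" or "wrist"; returns a dict with "img" (420x560x3 uint8, red, green, blue), "range_z" (420x560 float32, m along the optical axis (not along the pixel's ray), 0 where there is no reading), "fx", "fy", "cx", "cy" (pixels), "extrinsics" (4x4, takes a point from world to camera coordinates); the wrist camera has in their place "tool_from_camera" (4x4, takes a point from camera to tool coordinates, whose origin is the TCP and whose axes are the flange's). Camera axes: x right, y up, looking along -z (the intrinsics and any distortion apply to the point x, -y, -z); pixel columns grow to the right and rows downward; lengths in m; the calibration is good to about 2 mm. The wrist camera is an equidistant fisheye: a pixel r from the principal point sees the ray r / f radians off the axis. A picture is of the moment at which its call begins: read the wrist's pose just before it.
- arm.job_done(): hands the job in, once; it reports no verdict.
The state is a dict: "t": time; "q": joint angles; "qd": joint speeds; "joint_efforts": joint torques, N m; "eef_pos": TCP position; "ee_rot": TCP orientation; "force": force on the tool from outside, world axes, zero at the start; "moment": the same for the moment, N m; "width": finger opening in m.
Only numpy, scipy, OpenCV 4.12 (cv2) and the standard library are available. Lean on these libraries where they do the work, as an engineer would, in place of code of your own. Each camera call takes 0.05 s, during which the arm holds its last target.

## Working session

There is one attempt and no reset: what is moved stays moved. The work goes in short steps, Python scripts to look and compute and a shell command to move; the robot and the scene stay as the last step left them, time stands still between calls to the robot, and variables do not carry over. Pictures are saved under pics/ and viewed, and the job is handed in when it is done.

```bash
ls; mkdir -p pics; python3 - <<'E'
from station import arm
import cv2
s=arm.get_state();print({k:s[k] for k in('t','eef_pos','ee_rot','width','force')})
for n in('scene','top'):
    f=arm.grab_frame(n);cv2.imwrite(f'pics/{n}0.png',f['img'][:,:,::-1]);print(n,f['fx'],f['cx'],f['cy'],f['extrinsics'].round(3).tolist(),[k for k in f])
E
```

```text
pics
{'t': 0.0, 'eef_pos': array([ 0.27918677, -0.61402032,  0.22560332]), 'ee_rot': array([ 3.13994043e+00, -1.37963467e-04, -2.71491256e+00]), 'width': 0.08757150660216828, 'force': array([ 0.03340442, -0.09471839,  0.55622082])}
scene 528.0686437125372 276.4047029417791 211.77556049088318 [[-0.708, -0.706, -0.016, 0.393], [0.543, -0.559, 0.627, -0.336], [-0.451, 0.435, 0.779, -1.354], [0.0, 0.0, 0.0, 1.0]] ['img', 'range_z', 'fx', 'fy', 'cx', 'cy', 'extrinsics']
top 410.3730357066654 281.11752500051534 207.973736709292 [[0.012, -1.0, 0.015, -0.016], [0.997, 0.013, 0.082, -0.544], [-0.082, 0.014, 0.997, -1.164], [0.0, 0.0, 0.0, 1.0]] ['img', 'range_z', 'fx', 'fy', 'cx', 'cy', 'extrinsics']
```

```bash
ls pics
```

```text
scene0.png
top0.png
```

View pics/scene0.png

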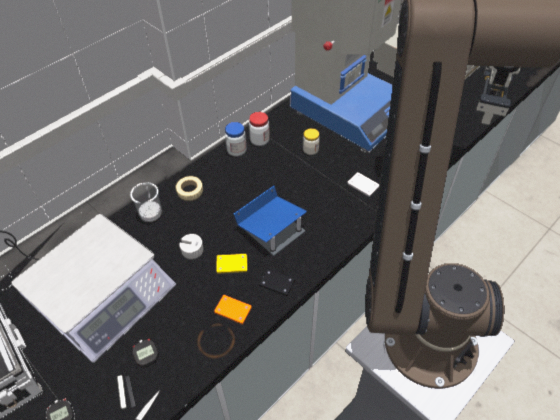

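View pics/top0.png

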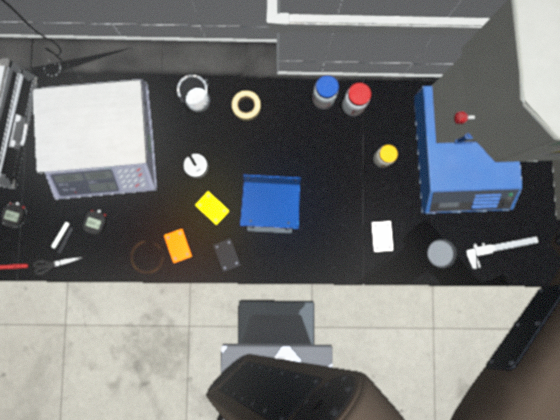

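The top view shows the white plaque at (382,236), the orange one at (178,246), the rack at (271,203), the jar at (386,155) and the weight at (196,165). The yellow and black plates are look-alikes.

```bash
cat > h.py <<'E'
from station import arm
import cv2, numpy as np
from scipy.spatial.transform import Rotation as R
def cloud(f):
    z=f['range_z'].astype(float); h,w=z.shape
    u,v=np.meshgrid(np.arange(w),np.arange(h))
    p=np.stack([(u-f['cx'])/f['fx']*z,-(v-f['cy'])/f['fy']*z,-z],-1)
    T=np.linalg.inv(f['extrinsics']); return p@T[:3,:3].T+T[:3,3]
def comp(mask,uv):
    n,l=cv2.connectedComponents(mask.astype(np.uint8)); return l==l[uv[1],uv[0]]
def rect(P):
    (c,s,a)=cv2.minAreaRect((P[:,:2]*1000).astype(np.float32)); return np.round(c,1),np.round(s,1),round(a,1)
E
python3 - <<'E'
from h import *
for n,pts in(('top',dict(white=(382,236),orange=(178,246),jar=(386,155),weight=(190,168),shelf=(271,205),yellow=(211,208),black=(228,255))),('scene',dict(white=(363,184),orange=(233,309),shelf=(270,215),yellow=(231,263)))):
    f=arm.grab_frame(n);W=cloud(f);hsv=cv2.cvtColor(f['img'],cv2.COLOR_RGB2HSV).astype(int)
    for k,uv in pts.items():
        c=hsv[uv[1],uv[0]]
        dh=abs(hsv[...,0]-c[0]);dh=np.minimum(dh,180-dh)
        m=(hsv[...,2]>130)&(hsv[...,1]<60) if k in('white','weight') else (dh<8)&(abs(hsv[...,1]-c[1])<110)&(hsv[...,2]>70)
        if k=='black': m=(W[...,2]>0.004)&(W[...,2]<.03)
        m=comp(m,uv)&(f['range_z']>0);P=W[m]
        print(n,k,m.sum(),c,rect(P),'z',np.percentile(P[:,2],[5,50,95]).round(4))
        if k=='shelf':
            for it in range(3):
                A=np.c_[P[:,:2],np.ones(len(P))];co=np.linalg.lstsq(A,P[:,2],rcond=None)[0];r=P[:,2]-A@co;P=P[abs(r)<max(.003,r.std())]
            nn=np.array([-co[0],-co[1],1]);nn/=np.linalg.norm(nn)
            print('plane n',nn.round(3),np.degrees(np.arccos(nn[2])),co,rect(P),P[:,0].min(),P[:,0].max())
            print(cv2.boxPoints(cv2.minAreaRect((P[:,:2]*1000).astype(np.float32))).round(1).tolist())
    im=f['img'][:,:,::-1]
    x,y=(170,140) if n=='top' else (190,160)
    cv2.imwrite(f'pics/{n}_crop.png',cv2.resize(im[y:y+140,x:x+250 if n=='top' else x+200],None,fx=3.2,fy=3.2,interpolation=cv2.INTER_CUBIC))
E
```

```text
top white 655 [  0   0 254] (array([ 467.8, -306.1]), array([92.3, 63. ]), 4.4) z [0.0002 0.0105 0.0148]
top orange 597 [ 22 208 254] (array([434.5, 291.5]), array([93.3, 60.9]), 18.3) z [0.002  0.0106 0.0148]
top jar 298 [ 27 197 251] (array([ 708.1, -319.7]), array([58.9, 79.1]), 47.7) z [0.0007 0.0755 0.0795]
top weight 423 [ 90   1 250] (array([668.3, 245.7]), array([73.2, 71.1]), 30.2) z [0.0001 0.0364 0.0404]
top shelf 3119 [107 191 194] (array([567.,  23.]), array([176.7, 158.3]), 87.5) z [0.0035 0.0553 0.0742]
plane n [ 0.292 -0.011  0.956] 16.999292889508375 [-0.30549476  0.01165982  0.22473106] (array([554.5,  21.6]), array([160.1, 129.4]), 87.7) 0.4879523073230164 0.6223276630486625
[[486.6000061035156, -55.79999923706055], [615.9000244140625, -60.900001525878906], [622.2999877929688, 99.0], [493.0, 104.19999694824219]]
top yellow 692 [ 30 239 254] (array([545.4, 195.2]), array([96.4, 64.8]), 48.3) z [-0.0006  0.0101  0.0146]
top black 580 [15  6 85] (array([409.8, 145.5]), array([88.4, 71.6]), 16.7) z [0.0069 0.0109 0.0152]
scene white 391 [  0   0 247] (array([ 469.4, -309.3]), array([94.4, 74.4]), 4.9) z [0.0037 0.0094 0.0141]
scene orange 589 [ 21 245 247] (array([431.3, 289.9]), array([86.3, 58.7]), 22.2) z [0.0049 0.0099 0.0148]
scene shelf 2185 [108 178 189] (array([583.4,  -0.7]), array([205.3, 199.1]), 86.9) z [0.008  0.0544 0.0734]
plane n [ 0.279 -0.016  0.96 ] 16.247530259981943 [-0.29093415  0.01693563  0.21512311] (array([553.2,  22.9]), array([161.7, 135. ]), 87.4) 0.4837411561267194 0.6228867157126761
[[482.1000061035156, -54.79999923706055], [617.0, -60.79999923706055], [624.2000122070312, 100.69999694824219], [489.3999938964844, 106.69999694824219]]
scene yellow 586 [ 29 245 247] (array([546.3, 191.5]), array([90.1, 70.3]), 47.8) z [-0.0005  0.009   0.0141]
```

```bash
cat >> h.py <<'E'
def go(pos,rpy):
    """shares for the move to world pose"""
    s=arm.get_state();R0=R.from_euler('xyz',s['ee_rot']);R1=R.from_euler('xyz',rpy) if not isinstance(rpy,R) else rpy
    d=R0.inv().apply(np.array(pos)-s['eef_pos']);r=(R0.inv()*R1).as_rotvec(degrees=True)
    print('t',round(s['t'],2),'pos',s['eef_pos'].round(4),'rpy',np.degrees(s['ee_rot']).round(2),'w',round(s['width'],4),'F',s['force'].round(1))
    print('row:',(d/.3).round(4),(r/60).round(4),'steps',np.linalg.norm(d)/.05,np.linalg.norm(r)/8.59)
def wrist(name):
    s=arm.get_state();f=arm.grab_frame('wrist');cv2.imwrite(f'pics/{name}.png',f['img'][:,:,::-1])
    z=f['range_z'].astype(float);h,w=z.shape
    u,v=np.meshgrid(np.arange(w),np.arange(h));a=(u-f['cx'])/f['fx'];b=(v-f['cy'])/f['fy'];th=np.hypot(a,b);k=np.where(th>1e-9,np.tan(np.minimum(th,1.5))/np.maximum(th,1e-9),1)
    p=np.stack([a*k*z,-b*k*z,-z],-1);T=f['tool_from_camera'];p=p@T[:3,:3].T+T[:3,3]
    R0=R.from_euler('xyz',s['ee_rot']).as_matrix()
    return f,p@R0.T+s['eef_pos']
E
python3 - <<'E'
from h import *
go([.46,-.306,.2],[np.pi,0,np.radians(-175.6)])
f=arm.grab_frame('top');W=cloud(f)
print('grey cyl',W[253,441])
E
```

```text
t 0.2 pos [ 0.2793 -0.6142  0.226 ] rpy [ 1.7994e+02 -1.0000e-02 -1.5555e+02] w 0.0877 F [ 0.8 -0.2 -0.5]
row: [-0.9737  0.6858  0.0872] [ 9.000e-04 -3.000e-04  3.341e-01] steps 7.164721723329744 2.3339307446899613
grey cyl [ 0.41996403 -0.47925092  0.00248294]
```

```bash
python3 -m inch '0 -0.97 0.686 0.087 0 0 0.334;0 -0.97 0.686 0.087 0 0 0.334;0 -0.97 0.686 0.087 0 0 0.334;0 -0.97 0.686 0.087 0 0 0.334;0 -0.97 0.686 0.087 0 0 0.334;0 -0.97 0.686 0.087 0 0 0.334;0 -0.97 0.686 0.087 0 0 0.334;0 -0.97 0.686 0.087 0 0 0.334;0 -0.97 0.686 0.087 0 0 0.334;0 -0.97 0.686 0.087 0 0 0.334' 30
python3 - <<'E'
from h import *
f,W=wrist('w1')
hsv=cv2.cvtColor(f['img'],cv2.COLOR_RGB2HSV).astype(int)
m=(hsv[...,2]>150)&(hsv[...,1]<50)&(W[...,2]<.03)&(f['range_z']>0)
n,l,st,c=cv2.connectedComponentsWithStats(m.astype(np.uint8))
for i in range(1,n):
    if st[i,4]>300: P=W[l==i];print(c[i].round(),st[i,4],rect(P),rect(P[P[:,2]>.007]),np.percentile(P[:,2],[5,50,95]))
go([.468,-.306,.1],[np.pi,0,np.radians(-175.6)])
E
```

```text
t: 1.25
eef_pos: [0.459, -0.3068, 0.2005]
ee_rot: [-3.142, -0.0, -3.064]
force: [-0.4, -1.0, 0.4]
width: 0.0878
[280.  41.] 32131 (array([  33.2, -367.9]), array([ 627.5, 2770.6]), 2.8) (array([0., 0.]), array([0., 0.]), 0.0) [-0.85379579 -0.84984534 -0.84560815]
[338.  27.] 836 (array([  65.4, -143.7]), array([193.9,  62.7]), 3.6) (array([0., 0.]), array([0., 0.]), 0.0) [-0.75288396 -0.74974638 -0.74655393]
[ 52. 144.] 1790 (array([ 442.4, -638.8]), array([ 67.9, 182.9]), 26.6) (array([ 427.6, -589.4]), array([34.6, 71.8]), 25.3) [-0.00040469  0.0052624   0.01062428]
[141. 139.] 2747 (array([ 420. , -472.7]), array([72.3, 76.9]), 0.2) (array([ 409.4, -454. ]), array([73.1, 34.9]), 29.3) [0.0013033  0.00266124 0.00446895]
[283. 188.] 3652 (array([ 469.7, -303.7]), array([89.8, 56.1]), 4.2) (array([ 467.1, -303.2]), array([84.6, 54.8]), 3.9) [0.00815877 0.00961959 0.01091176]
t 1.3 pos [ 0.4587 -0.3073  0.2005] rpy [-1.7999e+02 -1.0000e-02 -1.7561e+02] w 0.0875 F [-0.1 -0.1  0. ]
row: [-0.0312  0.002   0.335 ] [-0.0001 -0.0002 -0.0002] steps 2.0187215544916985 0.0018793409058737737
```

View pics/w1.png

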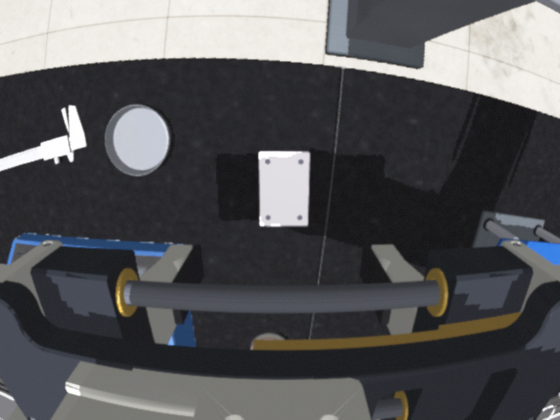

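The wrist view shows the white plaque at (284,188) with clear space around it. Its centre is about (0.467, -0.3035) with a yaw of 4 deg. Descending.

```bash
python3 - <<'E'
from h import *
go([.467,-.3035,.004],[np.pi,0,np.radians(-176)])
E
```

```text
t 1.3 pos [ 0.4587 -0.3073  0.2005] rpy [-1.7999e+02 -1.0000e-02 -1.7561e+02] w 0.0875 F [-0.1 -0.1  0. ]
row: [-0.0286  0.0106  0.655 ] [-0.0001 -0.0002  0.0065] steps 3.9342302962002482 0.0452514398269172
```

```bash
python3 -m inch '0 -0.0286 0.0106 0.3 0 0 0.0065;0 -0.0286 0.0106 0.3 0 0 0.0065;0 -0.0286 0.0106 0.5 0 0 0.0065;0 -0.0286 0.0106 0.6 0 0 0.0065;0 -0.0286 0.0106 0.655 0 0 0.0065;0 -0.0286 0.0106 0.655 0 0 0.0065;0 -0.0286 0.0106 0.655 0 0 0.0065' 30
python3 - <<'E'
from h import *
f,W=wrist('w2')
go([.467,-.3035,.004],[np.pi,0,np.radians(-176)])
E
```

```text
t: 2.0
eef_pos: [0.4665, -0.3041, 0.0034]
ee_rot: [3.141, -0.001, -3.073]
force: [0.3, -0.6, 0.7]
width: 0.0875
t 2.05 pos [ 0.4668 -0.3041  0.0038] rpy [-1.8000e+02 -2.0000e-02 -1.7608e+02] w 0.0874 F [ 0.3  0.  -0.6]
row: [-0.0007  0.0018 -0.0007] [-0.     -0.0003 -0.0014] steps 0.01244040098053582 0.0100220861567134
```

View pics/w2.png

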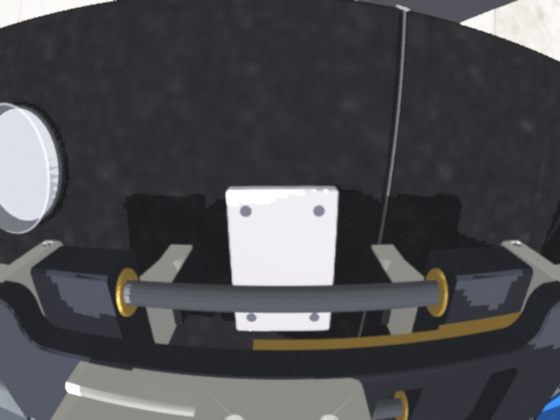

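The plaque spans (228-338, 187-330) and sits centred between the fingers. Closing.

```bash
python3 -m inch '1 0 0 0 0 0 0;1 0 0 0 0 0 0;1 0 0 0 0 0 0;1 0 0 0 0 0 0;1 0 0 0 0 0 0;1 0 0 0 0 0 0;1 0 0 0 0 0 0;1 0 0 0 0 0 0' 35
python3 - <<'E'
from h import *
f,W=wrist('w3')
m=(f['img'].min(-1)>160)
go([.467,-.3035,.2],[np.pi,0,np.radians(-176)])
E
```

```text
t: 2.85
eef_pos: [0.4675, -0.3028, 0.0041]
ee_rot: [-3.142, 0.0, -3.071]
force: [-0.6, 0.5, 2.1]
width: 0.0544
t 2.9 pos [ 0.4675 -0.3028  0.0041] rpy [-1.8000e+02  1.0000e-02 -1.7597e+02] w 0.0543 F [0.8 1.7 3.1]
row: [ 0.0017 -0.0023 -0.653 ] [-0.0001  0.0001  0.0005] steps 3.917924748883322 0.003783607844140766
```

```bash
python3 -m inch '1 0 0 -0.2 0 0 0;1 0 0 -0.4 0 0 0;1 0 0 -0.6 0 0 0;1 0 0 -0.75 0 0 0;1 0 0 -0.75 0 0 0;1 0 0 -0.75 0 0 0;1 0 0 -0.75 0 0 0'
python3 - <<'E'
from h import *
f,W=wrist('w4')
s=arm.get_state();Rm=R.from_euler('xyz',s['ee_rot']).as_matrix()
L=(W-s['eef_pos'])@Rm   # tool coords
m=comp((f['img'].min(-1)>140)&(abs(L[...,2])<.03),(282,250));P=L[m]
print(m.sum(),rect(P),np.percentile(P[:,2],[5,50,95]).round(4),P.min(0),P.max(0))
A=np.c_[P[:,:2],np.ones(len(P))];print(np.linalg.lstsq(A,P[:,2],rcond=None)[0])
go(s['eef_pos'],s['ee_rot'])
E
```

```text
t: 3.6
eef_pos: [0.4673, -0.3025, 0.229]
ee_rot: [3.141, 0.001, -3.072]
force: [-0.3, 0.7, -0.7]
width: 0.0542
10344 (array([14.6, -0.3]), array([55.6, 55.3]), 89.9) [-0.0075 -0.0065 -0.0054] [-0.01308104 -0.02807406 -0.00894033] [ 0.04227566  0.02750094 -0.00046555]
[ 0.00572074 -0.00113486 -0.00657695]
t 3.65 pos [ 0.4668 -0.3024  0.228 ] rpy [ 1.7994e+02 -6.0000e-02 -1.7599e+02] w 0.0546 F [-0.4  0.4 -0.4]
row: [0. 0. 0.] [0. 0. 0.] steps 0.0 0.0
```

View pics/w4.png

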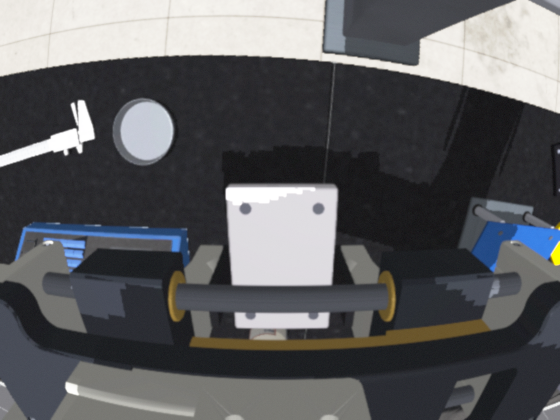

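The white plaque is held straight. Its near end is at tool x +42 mm and its top is 6.6 mm above the tips. Next I refine the rack pose from the fixed cameras before the transit.

```bash
cat >> h.py <<'E'
def place(O,yaw,px,py,pz,off,tilt=18,dyaw=0):
    """plaque centre at shelf (px,py,pz); off = plaque centre in tool coords; dyaw yaw of plaque x in tool (deg)"""
    S=R.from_euler('ZY',[yaw,tilt],degrees=True)
    T=S*R.from_euler('xyz',[180,0,180],degrees=True)*R.from_euler('z',-dyaw,degrees=True)
    c=np.array(O)+S.apply([px,py,pz]); return c-T.apply(off),T
def shelffit(f,W,seed,ext=None):
    hsv=cv2.cvtColor(f['img'],cv2.COLOR_RGB2HSV).astype(int)
    m=(abs(hsv[...,0]-107)<9)&(hsv[...,1]>110)&(f['range_z']>0)
    m=comp(m,seed);P=W[m]
    # slope plane & backstop
    best=P[(P[:,2]>.03)&(P[:,2]<.078)]
    for th in(.008,.004,.003,.003):
        A=np.c_[best[:,:2],np.ones(len(best))];co=np.linalg.lstsq(A,best[:,2],rcond=None)[0]
        r=P[:,2]-P[:,:2]@co[:2]-co[2];best=P[abs(r)<th]
    nn=np.array([-co[0],-co[1],1]);nn/=np.linalg.norm(nn)
    up=P[(P[:,2]-P[:,:2]@co[:2]-co[2])>.012]
    (c,s,a)=cv2.minAreaRect((best[:,:2]*1000).astype(np.float32))
    print('tilt',np.degrees(np.arccos(nn[2])).round(2),'nyaw',np.degrees(np.arctan2(nn[1],nn[0])).round(2),co.round(4),'rect',np.round(c,1),np.round(s,1),round(a,2))
    # side edges: y at percentiles per x strip
    for x0 in np.arange(.48,.63,.015):
        b=best[(best[:,0]>x0)&(best[:,0]<x0+.015)]
        if len(b)>20: print(x0.round(3),'ymin %.4f ymax %.4f'%(b[:,1].min(),b[:,1].max()),'z',b[:,2].mean().round(4))
    for y0 in np.arange(-.05,.1,.025):
        b=best[(best[:,1]>y0)&(best[:,1]<y0+.025)];u=up[(up[:,1]>y0)&(up[:,1]<y0+.025)]
        if len(b)>20: print('y',y0.round(3),'xmin %.4f xmax %.4f'%(b[:,0].min(),b[:,0].max()),'stop',u[:,0].min().round(4) if len(u) else None, np.median(u,0).round(4) if len(u) else None,len(u))
    return best,up
E
python3 - <<'E'
from h import *
for n,s in(('top',(271,205)),('scene',(270,215))):
    f=arm.grab_frame(n);print(n);shelffit(f,cloud(f),s)
E
```

```text
top
tilt 17.36 nyaw -2.03 [-0.3124  0.0111  0.2284] rect [554.3  21.6] [159.6 129.6] 87.7
0.48 ymin -0.0551 ymax 0.1020 z 0.0749
0.495 ymin -0.0551 ymax 0.1026 z 0.0719
0.51 ymin -0.0554 ymax 0.1029 z 0.0671
0.525 ymin -0.0554 ymax 0.1012 z 0.0623
0.54 ymin -0.0556 ymax 0.1016 z 0.0576
0.555 ymin -0.0586 ymax 0.0996 z 0.0527
0.57 ymin -0.0586 ymax 0.1002 z 0.0479
0.585 ymin -0.0588 ymax 0.0984 z 0.043
0.6 ymin -0.0589 ymax 0.0988 z 0.0383
0.615 ymin -0.0474 ymax 0.0989 z 0.0365
y -0.05 xmin 0.4879 xmax 0.6157 stop 0.6169 [ 0.6229 -0.0379  0.064 ] 47
y -0.025 xmin 0.4878 xmax 0.6180 stop 0.6188 [ 0.6245 -0.0122  0.0639] 51
y 0.0 xmin 0.4900 xmax 0.6155 stop 0.6191 [0.6252 0.013  0.0633] 48
y 0.025 xmin 0.4924 xmax 0.6202 stop 0.6188 [0.6255 0.0381 0.0646] 51
y 0.05 xmin 0.4921 xmax 0.6200 stop 0.621 [0.6273 0.0632 0.0637] 46
y 0.075 xmin 0.4919 xmax 0.6200 stop 0.6209 [0.6274 0.0867 0.0613] 51
y 0.1 xmin 0.4945 xmax 0.5834 stop None None 0
scene
tilt 14.47 nyaw -2.94 [-0.2577  0.0132  0.1976] rect [553.6  22.7] [161.7 134.9] 87.94
0.48 ymin -0.0560 ymax 0.1016 z 0.0722
0.495 ymin -0.0530 ymax 0.1050 z 0.0689
0.51 ymin -0.0541 ymax 0.1043 z 0.065
0.525 ymin -0.0554 ymax 0.1031 z 0.0607
0.54 ymin -0.0573 ymax 0.1025 z 0.0562
0.555 ymin -0.0554 ymax 0.1024 z 0.0523
0.57 ymin -0.0553 ymax 0.1030 z 0.0479
0.585 ymin -0.0515 ymax 0.1020 z 0.0438
0.6 ymin -0.0574 ymax 0.1002 z 0.04
0.615 ymin -0.0605 ymax 0.0981 z 0.0392
y -0.05 xmin 0.4861 xmax 0.6166 stop 0.6124 [ 0.6198 -0.0369  0.0639] 50
y -0.025 xmin 0.4855 xmax 0.6189 stop 0.6139 [ 0.6208 -0.0127  0.0626] 47
y 0.0 xmin 0.4872 xmax 0.6196 stop 0.6161 [0.6227 0.0122 0.0625] 53
y 0.025 xmin 0.4879 xmax 0.6216 stop 0.6144 [0.6239 0.0365 0.0622] 49
y 0.05 xmin 0.4875 xmax 0.6197 stop 0.619 [0.6246 0.0627 0.0638] 54
y 0.075 xmin 0.4898 xmax 0.6208 stop 0.6182 [0.6267 0.0876 0.062 ] 52
y 0.1 xmin 0.4929 xmax 0.6048 stop 0.62 [0.62   0.1007 0.0561] 1
```

View pics/top_crop.png

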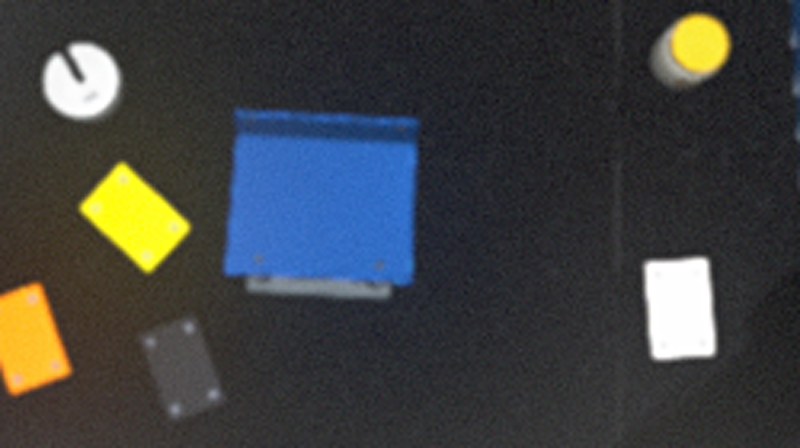

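View pics/scene_crop.png

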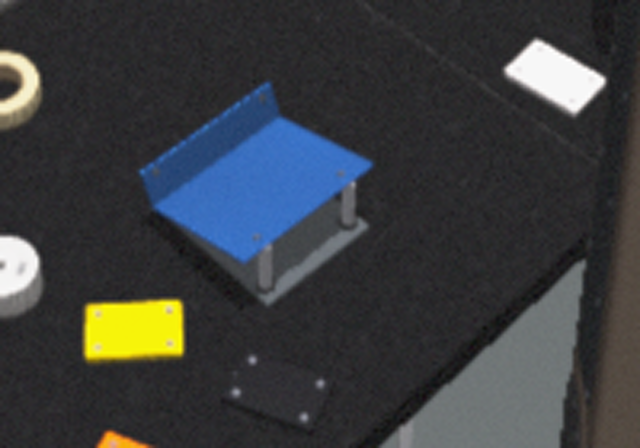

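The two cameras agree on the rack: origin ≈ (0.614, 0.020, 0.034), yaw ≈ -2.3 deg. Moving to a hover over it.

```bash
python3 - <<'E'
from h import *
p,T=place([.614,.02,.034],-2.3,-.06,0,.11,[-.0002,-.0003,-.0016]);print(p,T.as_euler('xyz',degrees=True));go(p,T)
E
```

```text
[0.59027502 0.02125314 0.15569735] [180.  -18.  177.7]
t 3.75 pos [ 0.4666 -0.3025  0.2273] rpy [ 1.7993e+02 -1.5000e-01 -1.7598e+02] w 0.0539 F [-0.5  0.3 -0.8]
row: [-0.4873  1.0473  0.2387] [-0.0156  0.2972  0.1045] steps 7.077217983662785 2.2032838310600935
```

```bash
python3 -m inch '1 -0.487 1 0 0 0.297 0.105;1 -0.487 1 0 0 0.297 0.105;1 -0.487 1 0 0 0.297 0.105;1 -0.487 1 0 0 0.297 0.105;1 -0.487 1 0 0 0.297 0.105;1 -0.487 1 0 0 0.297 0.105;1 -0.487 1 0 0 0.297 0.105;1 -0.487 1 0 0 0.297 0.105;1 -0.487 1 0.1 0 0.297 0.105;1 -0.487 1 0.1 0 0.297 0.105'
python3 - <<'E'
from h import *
f,W=wrist('w5')
p,T=place([.614,.02,.034],-2.3,-.06,0,.07,[-.0002,-.0003,-.0016]);print(p,T.as_euler('xyz',degrees=True));go(p,T)
E
```

```text
t: 4.75
eef_pos: [0.5896, 0.0067, 0.1944]
ee_rot: [-3.123, -0.319, 3.098]
force: [-0.4, 0.0, -1.3]
width: 0.0543
[0.5779243  0.02174919 0.11765509] [180.  -18.  177.7]
t 4.8 pos [0.5904 0.0062 0.1965] rpy [-178.89  -18.13  177.47] w 0.0543 F [-1.  -1.   0.2]
row: [-0.0401  0.055   0.2623] [-0.0174 -0.0021 -0.0037] steps 1.6260152844266822 0.12483961627856216
```

View pics/w5.png

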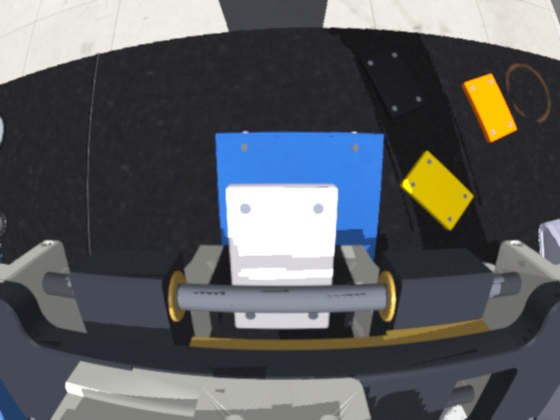

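The wrist view shows the shelf's front edge at row 133 and its sides at columns 217 and 383, with the plaque over it. I fit the slope from this view.

```bash
python3 -m inch '1 -0.04 0.055 0.2 -0.017 -0.002 -0.004;1 -0.04 0.055 0.2 -0.017 -0.002 -0.004;1 -0.04 0.055 0.2 -0.017 -0.002 -0.004;1 -0.04 0.055 0.2 -0.017 -0.002 -0.004'
python3 - <<'E'
from h import *
f,W=wrist('w6')
b,u=shelffit(f,W,(285,155) )
p,T=place([.614,.02,.034],-2.3,-.06,0,.07,[-.0002,-.0003,-.0016]);go(p,T)
E
```

```text
t: 5.2
eef_pos: [0.5866, 0.0218, 0.1394]
ee_rot: [3.141, -0.307, 3.103]
force: [0.8, 0.0, -0.6]
width: 0.0542
tilt 18.02 nyaw -2.38 [-0.325   0.0135  0.2333] rect [545.4  24.1] [160.6 113.9] 87.94
0.48 ymin -0.0543 ymax 0.1059 z 0.0735
0.495 ymin -0.0549 ymax 0.1058 z 0.0704
0.51 ymin -0.0550 ymax 0.1054 z 0.0655
0.525 ymin -0.0555 ymax 0.1044 z 0.0608
0.54 ymin -0.0562 ymax 0.1045 z 0.0558
0.555 ymin -0.0568 ymax 0.1033 z 0.0508
0.57 ymin -0.0574 ymax 0.1026 z 0.0459
0.585 ymin -0.0580 ymax 0.1021 z 0.0424
y -0.05 xmin 0.4863 xmax 0.5886 stop None None 0
y -0.025 xmin 0.4871 xmax 0.5865 stop 0.5766 [ 0.5767 -0.0077  0.1428] 5
y 0.0 xmin 0.4882 xmax 0.5376 stop 0.545 [0.5452 0.0194 0.1493] 21
y 0.025 xmin 0.4894 xmax 0.5392 stop 0.5454 [0.5456 0.0293 0.1494] 16
y 0.05 xmin 0.4898 xmax 0.5919 stop 0.5789 [0.5792 0.0527 0.1441] 4
y 0.075 xmin 0.4910 xmax 0.6028 stop None None 0
y 0.1 xmin 0.4916 xmax 0.6046 stop None None 0
t 5.25 pos [0.587  0.022  0.1398] rpy [179.95 -17.54 177.78] w 0.0542 F [0.2 0.4 0.3]
row: [ 0.0065 -0.002   0.0794] [0.0005 0.0077 0.0012] steps 0.47833247320933153 0.05479637328496351
```

View pics/w6.png

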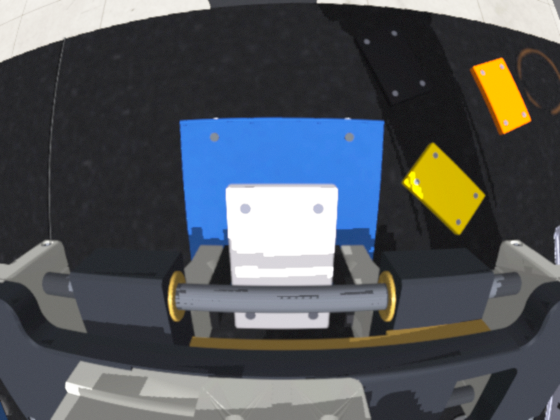

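The fit gives tilt 18.0 deg and yaw -2.3 deg, so the origin is about (0.612, 0.0206, 0.0345). I lower to 6 mm over the slope, 8 mm short of the backstop.

```bash
python3 - <<'E'
from h import *
p,T=place([.612,.0206,.0345],-2.3,-.0505,0,.011,[-.0002,-.0003,-.0016]);go(p,T)
E
```

```text
t 5.25 pos [0.587  0.022  0.1398] rpy [179.95 -17.54 177.78] w 0.0542 F [0.2 0.4 0.3]
row: [-0.0167 -0.0004  0.2768] [0.0005 0.0077 0.0012] steps 1.663765552092074 0.05479637328496351
```

```bash
python3 -m inch '1 -0.0167 0 0.1 0 0.0077 0.001;1 -0.0167 0 0.18 0 0.0077 0.001;1 -0.0167 0 0.24 0 0.0077 0.001;1 -0.0167 0 0.277 0 0.0077 0.001;1 -0.0167 0 0.277 0 0.0077 0.001;1 -0.0167 0 0.277 0 0.0077 0.001'
python3 - <<'E'
from h import *
p,T=place([.612,.0206,.0345],-2.3,-.0505,0,.011,[-.0002,-.0003,-.0016]);go(p,T)
E
```

```text
t: 5.85
eef_pos: [0.5665, 0.0233, 0.0585]
ee_rot: [3.14, -0.314, 3.102]
force: [-0.0, 0.4, 0.4]
width: 0.054
t 5.85 pos [0.5665 0.0233 0.0585] rpy [179.93 -18.02 177.72] w 0.054 F [-0.   0.4  0.4]
row: [-0.0001 -0.0019 -0.0022] [ 0.001  -0.0003  0.0004] steps 0.01762049446508664 0.007508044320001474
```

```bash
python3 -m inch '1 -0.008 0 0 0 0 0;1 -0.014 0 0 0 0 0;1 -0.018 0 0 0 0 0;1 -0.018 0 0 0 0 0'; python3 -m inch '1 -0.005 0 0 0 0 0;1 -0.005 0 0 0 0 0'
python3 - <<'E'
from h import *
p,T=place([.612,.0206,.0345],-2.3,-.0435,0,.011,[-.0002,-.0003,-.0016]);go(p,T)
E
```

```text
t: 6.25
eef_pos: [0.5708, 0.0231, 0.0556]
ee_rot: [3.141, -0.316, 3.101]
force: [0.0, -0.4, -0.2]
width: 0.0541
t: 6.45
eef_pos: [0.572, 0.023, 0.055]
ee_rot: [3.141, -0.316, 3.102]
force: [-0.1, -0.2, -0.1]
width: 0.0545
t 6.45 pos [0.572 0.023 0.055] rpy [179.95 -18.13 177.7 ] w 0.0545 F [-0.1 -0.2 -0.1]
row: [-0.0023 -0.0018 -0.0077] [ 0.0009 -0.0022  0.    ] steps 0.04938257317071593 0.016325980374698085
```

```bash
python3 -m inch '1 -0.004 0 0 0 0 0;1 -0.004 0 0 0 0 0'; python3 -m inch '1 -0.004 0 0 0 0 0;1 -0.004 0 0 0 0 0';python3 - <<'E'
from h import *
p,T=place([.612,.0206,.0345],-2.3,-.0435,0,.005,[-.0002,-.0003,-.0016]);go(p,T)
E
```

```text
t: 6.65
eef_pos: [0.5731, 0.023, 0.0546]
ee_rot: [3.141, -0.316, 3.102]
force: [-0.4, -0.6, -0.0]
width: 0.0545
t: 6.85
eef_pos: [0.5743, 0.023, 0.0542]
ee_rot: [3.141, -0.316, 3.102]
force: [-0.5, -0.4, 0.6]
width: 0.0544
t 6.85 pos [0.5743 0.023  0.0542] rpy [179.94 -18.12 177.71] w 0.0544 F [-0.5 -0.4  0.6]
row: [ 0.0057 -0.0019  0.0124] [ 0.0009 -0.0021  0.0001] steps 0.08239198244074102 0.015801194731026303
```

```bash
for i in 1; do python3 -m inch '1 -0.004 0 0 0 0 0;1 -0.004 0 0 0 0 0'; done; python3 -m inch '1 -0.004 0 0 0 0 0;1 -0.004 0 0 0 0 0'; python3 - <<'E'
from h import *
p,T=place([.612,.0206,.0345],-2.3,-.0435,0,.005,[-.0002,-.0003,-.0016]);go(p,T)
E
```

```text
t: 7.05
eef_pos: [0.5754, 0.0229, 0.0539]
ee_rot: [3.141, -0.316, 3.101]
force: [-0.3, 0.6, 0.0]
width: 0.0546
t: 7.25
eef_pos: [0.5762, 0.0229, 0.0535]
ee_rot: [3.141, -0.317, 3.101]
force: [-0.9, 0.2, -0.4]
width: 0.0545
t 7.25 pos [0.5762 0.0229 0.0535] rpy [179.95 -18.17 177.7 ] w 0.0545 F [-0.9  0.2 -0.4]
row: [ 0.0125 -0.0017  0.0119] [ 0.0009 -0.0028  0.    ] steps 0.10374672716506085 0.02054103992351768
```

```bash
python3 -m inch '1 -0.004 0 0 0 0 0;1 -0.004 0 0 0 0 0'; python3 -m inch '1 -0.004 0 0 0 0 0;1 -0.004 0 0 0 0 0'; python3 - <<'E'
from h import *
p,T=place([.612,.0206,.0345],-2.3,-.0435,0,.005,[-.0002,-.0003,-.0016]);go(p,T)
f=arm.grab_frame('scene');cv2.imwrite('pics/s1.png',cv2.resize(f['img'][160:300,190:340,::-1],None,fx=5,fy=4,interpolation=cv2.INTER_CUBIC))
E
```

```text
t: 7.45
eef_pos: [0.5762, 0.0228, 0.0532]
ee_rot: [3.141, -0.319, 3.101]
force: [-4.9, 0.7, 3.2]
width: 0.0542
t: 7.65
eef_pos: [0.5762, 0.0228, 0.053]
ee_rot: [3.141, -0.322, 3.101]
force: [-9.1, 1.8, 6.8]
width: 0.0544
t 7.65 pos [0.5762 0.0228 0.053 ] rpy [179.96 -18.42 177.7 ] w 0.0544 F [-9.1  1.8  6.8]
row: [ 0.0128 -0.0016  0.0105] [ 0.0006 -0.007  -0.    ] steps 0.09968994300671159 0.04935594767847507
```

View pics/s1.png

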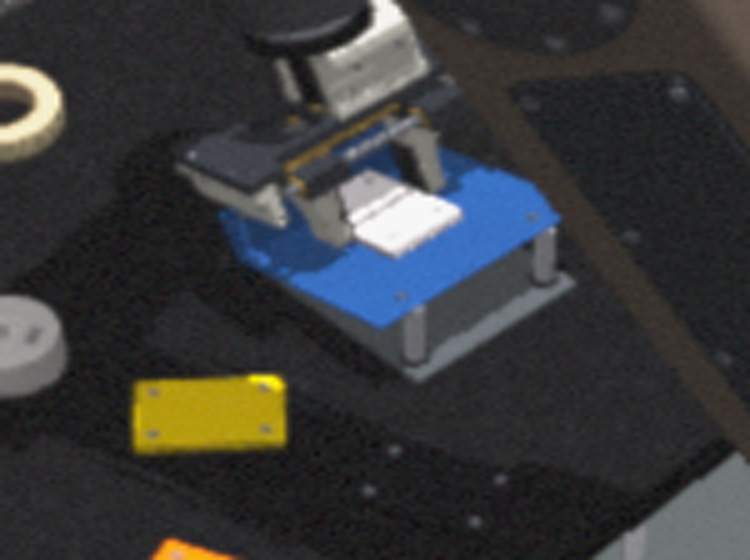

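Contact is at TCP x = 0.576 with about 9 N back along the slope. I ease off and lower.

```bash
python3 -m inch '1 0.007 0 0 0 0.004 0;1 0.007 0 0 0 0.004 0;1 0.007 0 0.004 0 0.004 0;1 0.007 0 0.004 0 0.004 0';python3 -m inch '1 0 0 0.003 0 0 0;1 0 0 0.003 0 0 0'; python3 - <<'E'
from h import *
p,T=place([.6148,.0206,.0338],-2.3,-.0435,0,.005,[-.0002,-.0003,-.0016]);go(p,T)
E
```

```text
t: 8.1
eef_pos: [0.5759, 0.0228, 0.0523]
ee_rot: [3.141, -0.321, 3.101]
force: [-5.6, -0.3, 3.7]
width: 0.0543
t: 8.3
eef_pos: [0.5756, 0.0228, 0.0516]
ee_rot: [3.141, -0.321, 3.102]
force: [-5.1, 1.3, 4.1]
width: 0.0541
t 8.3 pos [0.5756 0.0228 0.0516] rpy [179.95 -18.42 177.7 ] w 0.0541 F [-5.1  1.3  4.1]
row: [ 0.003  -0.0012  0.0046] [ 0.0008 -0.007   0.0001] steps 0.033412737306502995 0.0490352603227186
```

```bash
python3 -m inch '1 0.003 0 0.003 0 -0.007 0;1 0.003 0 0.003 0 -0.007 0';python3 -m inch '1 0 0 0.003 0 0 0;1 0 0 0.003 0 0 0'; python3 - <<'E'
from h import *
p,T=place([.6148,.0206,.0338],-2.3,-.0435,0,.005,[-.0002,-.0003,-.0016]);go(p,T)
E
```

```text
t: 8.5
eef_pos: [0.5755, 0.0229, 0.0511]
ee_rot: [3.141, -0.311, 3.102]
force: [-1.6, -1.1, 2.5]
width: 0.0543
t: 8.7
eef_pos: [0.5755, 0.0228, 0.0511]
ee_rot: [3.141, -0.312, 3.102]
force: [-3.2, 0.3, 8.7]
width: 0.0543
t 8.7 pos [0.5755 0.0228 0.0511] rpy [179.95 -17.85 177.73] w 0.0543 F [-3.2  0.3  8.7]
row: [ 0.0033 -0.0012  0.0029] [0.0006 0.0025 0.0005] steps 0.027337169372845357 0.018475348088896153
```

The plaque now presses on the slope with about 9 N, so it is seated. Releasing and rising square to the slope.

```bash
python3 -m inch '0.25 0 0 -0.001 0 0 0;0.25 0 0 -0.001 0 0 0;0.1 0 0 -0.001 0 0 0;0.1 0 0 -0.001 0 0 0;0.1 0 0 -0.001 0 0 0';python3 -m inch '0.1 0 0 -0.1 0 0 0;0.1 0 0 -0.25 0 0 0;0.1 0.1 0 -0.42 0 0 0;0.1 0.1 0 -0.42 0 0 0;0.1 0.1 0 -0.42 0 0 0;0.1 0.1 0 -0.42 0 0 0'; python3 - <<'E'
from h import *
f,W=wrist('w7')
f=arm.grab_frame('scene');cv2.imwrite('pics/s2.png',cv2.resize(f['img'][160:300,190:340,::-1],None,fx=5,fy=4,interpolation=cv2.INTER_CUBIC))
E
```

```text
t: 9.2
eef_pos: [0.5748, 0.023, 0.0501]
ee_rot: [3.141, -0.313, 3.101]
force: [-0.0, 0.7, -0.2]
width: 0.0784
t: 9.8
eef_pos: [0.5847, 0.0225, 0.1789]
ee_rot: [3.14, -0.314, 3.101]
force: [-0.8, 0.9, -0.3]
width: 0.079
```

View pics/w7.png

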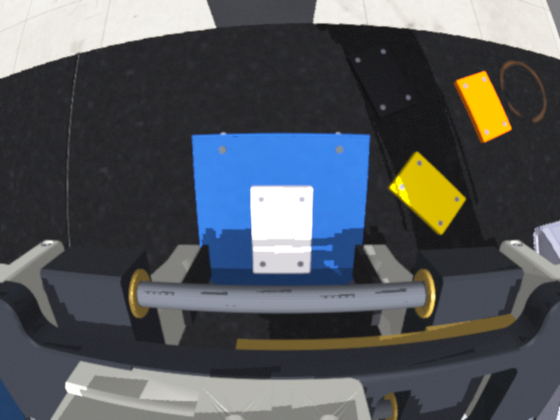

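View pics/s2.png

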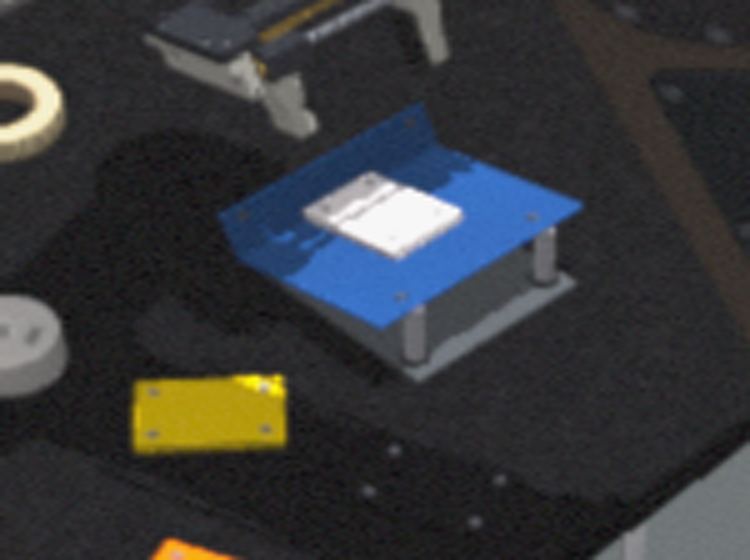

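The white plaque lies flat on the slope at (282,229) in the wrist view. Now I measure its gap to the backstop.

```bash
cat >> h.py <<'E'
def onshelf(W,mask,O,yaw,tilt=18):
    P=R.from_euler('ZY',[yaw,tilt],degrees=True).inv().apply(W[mask]-O);return P
E
python3 - <<'E'
from h import *
O=np.array([.6148,.0206,.0338])
f,W=wrist('w8')
hsv=cv2.cvtColor(f['img'],cv2.COLOR_RGB2HSV).astype(int)
mb=comp((abs(hsv[...,0]-107)<9)&(hsv[...,1]>110)&(f['range_z']>0),(282,160))
mw=comp((hsv[...,1]<60)&(hsv[...,2]>110)&(f['range_z']>0),(282,215))
B=onshelf(W,mb,O,-2.3);P=onshelf(W,mw,O,-2.3)
print('blue',np.percentile(B,[.3,50,99.7],axis=0).round(4).tolist())
print('white',np.percentile(P,[.3,50,99.7],axis=0).round(4).tolist(),rect(P),rect(P[P[:,2]>.007]))
E
```

```text
blue [[-0.1316, -0.0969, -0.0774], [-0.0808, -0.0003, 0.0001], [0.0007, 0.0977, 0.1283]]
white [[-0.0856, -0.0274, 0.0001], [-0.0466, 0.0006, 0.0099], [-0.0002, 0.0287, 0.0118]] (array([-42.7,   0.9]), array([57.6, 86.4]), 89.9) (array([-42.7,   1.2]), array([55.3, 86.4]), 89.9)
```

The white plaque is at shelf x = -42.7, y = +1, square, and its top is 10 mm up, so it passes. Next is the orange plaque.

```bash
python3 - <<'E'
from h import *
go([.425,.29,.2],[np.pi,0,np.radians(-161)])
E
```

```text
t 9.95 pos [0.5844 0.0223 0.1779] rpy [179.98 -18.09 177.69] w 0.0787 F [ 0.3 -0.1  0.3]
row: [0.5618 0.87   0.1064] [ 0.0564 -0.2979 -0.3523] steps 6.246371353286899 3.246588182158035
```

```bash
python3 -m inch '0 0.562 0.87 0.1 0.056 -0.298 -0.352;0 0.562 0.87 0.1 0.056 -0.298 -0.352;0 0.562 0.87 0.1 0.056 -0.298 -0.352;0 0.562 0.87 0.1 0.056 -0.298 -0.352;0 0.562 0.87 0.1 0.056 -0.298 -0.352;0 0.562 0.87 0.1 0.056 -0.298 -0.352;0 0.562 0.87 0.1 0.056 -0.298 -0.352;0 0.562 0.87 0.1 0.056 -0.298 -0.352;0 0.562 0.87 0.1 0.056 -0.298 -0.352'
cat >> h.py <<'E'
def orange(f,W):
    hsv=cv2.cvtColor(f['img'],cv2.COLOR_RGB2HSV).astype(int)
    m=(hsv[...,0]>5)&(hsv[...,0]<24)&(hsv[...,1]>170)&(hsv[...,2]>90)&(f['range_z']>0)
    n,l,st,c=cv2.connectedComponentsWithStats(m.astype(np.uint8));i=1+st[1:,4].argmax();print('orange px',c[i].round(),st[i].tolist());return l==i
E
python3 - <<'E'
from h import *
f,W=wrist('w9');P=W[orange(f,W)]
print(rect(P),rect(P[P[:,2]>.007]),np.percentile(P[:,2],[5,50,95]))
go([.425,.29,.2],[np.pi,0,np.radians(-161)])
E
```

```text
t: 10.85
eef_pos: [0.426, 0.2896, 0.2023]
ee_rot: [-3.141, 0.001, -2.81]
force: [-0.0, -1.1, 0.2]
width: 0.0877
orange px [280. 189.] [253, 148, 53, 77, 3306]
(array([435.1, 291.3]), array([89.6, 58.4]), 20.8) (array([432.8, 290.7]), array([84.9, 55.2]), 21.1) [0.00173095 0.0096185  0.01086876]
t 10.9 pos [0.4263 0.2891 0.2023] rpy [-1.7995e+02  8.0000e-02 -1.6104e+02] w 0.0876 F [ 0.7  0.7 -0.7]
row: [0.0031 0.0042 0.0078] [-0.0009  0.0013 -0.0007] steps 0.056323241357071153 0.012216935640388208
```

View pics/w9.png

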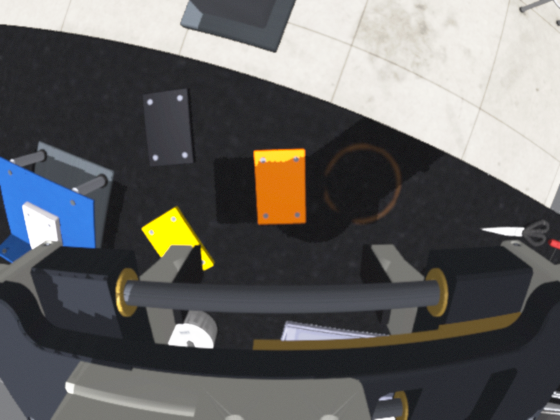

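The orange plaque is at (280,189), with its centre at (0.4328, 0.2907) and a yaw of 21 deg. A thin brown ring lies at (363,183), close to where the left finger would come down, so I check whether it has any height.

```bash
python3 - <<'E'
from h import *
f,W=wrist('w10')
c=f['img'][130:235,310:415];cv2.imwrite('pics/ring.png',cv2.resize(c[:,:,::-1],None,fx=5,fy=5,interpolation=cv2.INTER_CUBIC))
hsv=cv2.cvtColor(f['img'],cv2.COLOR_RGB2HSV).astype(int)
m=np.zeros(W.shape[:2],bool);m[140:228,318:408]=True
r=m&(hsv[...,1]>60)&(hsv[...,2]>55)&(hsv[...,2]<150)
n=m&~cv2.dilate(r.astype(np.uint8),np.ones((5,5))).astype(bool)
print(r.sum(),W[r][:,2].mean(),W[r][:,2].std(),'bg',W[n][:,2].mean(),W[n][:,2].std())
s=arm.get_state();L=(W[r]-[.4328,.2907,0])@R.from_euler('xyz',[np.pi,0,np.radians(-159)]).as_matrix();print(L.min(0),L.max(0))
go([.4328,.2907,.004],[np.pi,0,np.radians(-159)])
E
```

```text
396 0.0013359832159273279 0.01807043627834449 bg 0.0013754342164406682 0.021766542863533307
[-0.04974648  0.00377693 -0.36020144] [0.0864805  0.14347987 0.00146601]
t 10.95 pos [0.4265 0.2889 0.2025] rpy [-1.7995e+02  9.0000e-02 -1.6109e+02] w 0.0877 F [ 1.1  0.1 -0.3]
row: [-2.070e-02 -6.000e-04  6.616e-01] [-0.0008  0.0015 -0.0348] steps 3.9713892466545335 0.24354637117904174
```

View pics/ring.png

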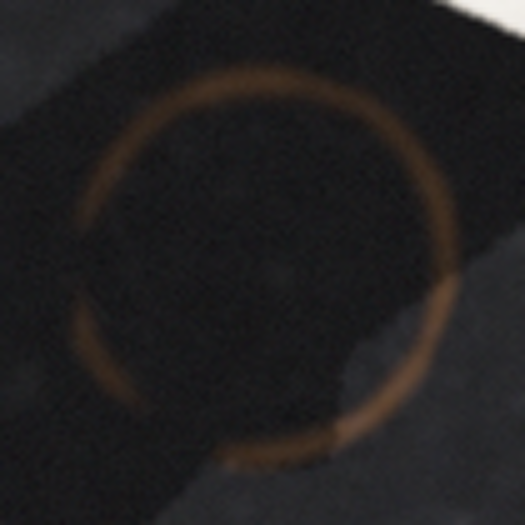

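The ring is a flat, broken coffee-type stain with no height, so it doesn't matter. Descending and grasping.

```bash
python3 -m inch '0 -0.0207 0 0.3 0 0 -0.035;0 -0.0207 0 0.3 0 0 -0.035;0 -0.0207 0 0.5 0 0 -0.035;0 -0.0207 0 0.6 0 0 -0.035;0 -0.0207 0 0.661 0 0 -0.035;0 -0.0207 0 0.661 0 0 -0.035;0 -0.0207 0 0.661 0 0 -0.035'
python3 - <<'E'
from h import *
f,W=wrist('w11')
go([.4328,.2907,.004],[np.pi,0,np.radians(-159)])
E
```

```text
t: 11.65
eef_pos: [0.433, 0.2908, 0.004]
ee_rot: [-3.14, 0.001, -2.776]
force: [-0.2, 0.6, -0.4]
width: 0.0875
t 11.7 pos [0.4331 0.2912 0.0045] rpy [-1.7997e+02  1.2000e-01 -1.5902e+02] w 0.0876 F [ 0.5  0.3 -0.1]
row: [ 0.0015 -0.0013  0.0018] [-0.0005  0.002  -0.0003] steps 0.01578873213620281 0.014574829332562081
```

View pics/w11.png

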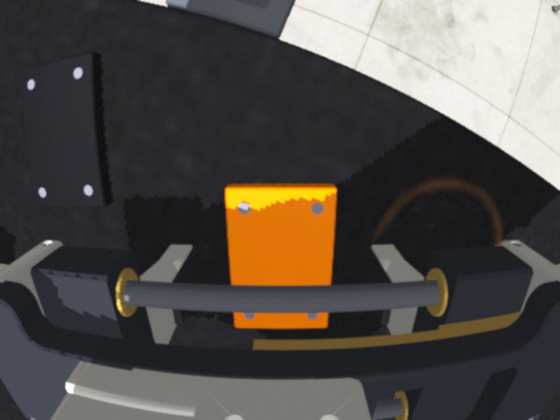

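The orange plaque spans (226-336, 185-328), centred as the white one was. Closing and lifting.

```bash
python3 -m inch '1 0 0 0 0 0 0;1 0 0 0 0 0 0;1 0 0 0 0 0 0;1 0 0 0 0 0 0;1 0 0 0 0 0 0;1 0 0 0 0 0 0;1 0 0 0 0 0 0;1 0 0 0 0 0 0' 35
python3 -m inch '1 0 0 -0.2 0 0 0;1 0 0 -0.4 0 0 0;1 0 0 -0.6 0 0 0;1 0 0 -0.7 0 0 0;1 0 0 -0.7 0 0 0;1 0 0 -0.7 0 0 0'
python3 - <<'E'
from h import *
f,W=wrist('w12')
s=arm.get_state();Rm=R.from_euler('xyz',s['ee_rot']).as_matrix()
L=(W-s['eef_pos'])@Rm
m=orange(f,W);P=L[m&(abs(L[...,2])<.03)];print(len(P),rect(P),np.percentile(P[:,2],[5,50,95]).round(4),P.min(0),P.max(0))
p,T=place([.6148,.0206,.0338],-2.3,-.06,.001,.11,[-.0002,-.0003,-.0016]);print(p);go(p,T)
E
```

```text
t: 12.5
eef_pos: [0.4325, 0.2923, 0.005]
ee_rot: [-3.142, 0.003, -2.773]
force: [-2.0, 0.2, 4.9]
width: 0.0544
t: 13.1
eef_pos: [0.4325, 0.293, 0.2169]
ee_rot: [3.139, 0.007, -2.774]
force: [0.0, 0.4, -0.6]
width: 0.0544
orange px [283. 238.] [225, 183, 113, 103, 9655]
9554 (array([13.8,  0.7]), array([56.5, 56.3]), 0.3) [-0.0078 -0.0068 -0.0054] [-0.01451654 -0.02733885 -0.00899518] [0.04212533 0.02884266 0.00286403]
[0.59111515 0.02285233 0.15549735]
t 13.15 pos [0.4317 0.2921 0.2148] rpy [ 179.94    0.19 -158.93] w 0.0541 F [-1.2 -0.9 -1.2]
row: [-0.1725 -1.0287  0.1971] [-0.0596  0.2987  0.3865] steps 6.3693065407915626 3.437415785234384
```

View pics/w12.png

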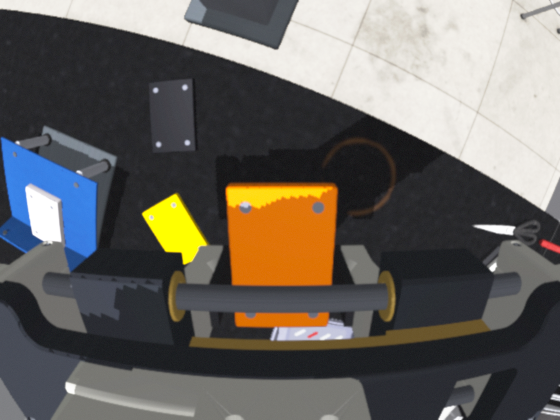

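The orange plaque is held straight, with the same offsets as the white one. Moving over the rack.

```bash
python3 -m inch '1 -0.17 -1 0 -0.06 0.299 0.387;1 -0.17 -1 0 -0.06 0.299 0.387;1 -0.17 -1 0 -0.06 0.299 0.387;1 -0.17 -1 0 -0.06 0.299 0.387;1 -0.17 -1 0 -0.06 0.299 0.387;1 -0.17 -1 0 -0.06 0.299 0.387;1 -0.17 -1 0 -0.06 0.299 0.387;1 -0.17 -1 0.1 -0.06 0.299 0.387;1 -0.17 -1 0.1 -0.06 0.299 0.387'
python3 - <<'E'
from h import *
p,T=place([.6148,.0206,.0338],-2.3,-.0535,.001,.055,[-.0002,-.0003,-.0016]);print(p);go(p,T)
E
```

```text
t: 14.05
eef_pos: [0.5845, 0.0299, 0.179]
ee_rot: [-3.139, -0.325, 3.098]
force: [-0.7, 0.6, -2.1]
width: 0.0543
[0.58030979 0.02328632 0.10118063]
t 14.05 pos [0.5845 0.0299 0.179 ] rpy [-179.84  -18.6   177.51] w 0.0543 F [-0.7  0.6 -2.1]
row: [-0.0703 -0.0219  0.2501] [-0.0016 -0.01   -0.0029] steps 1.5645561399113685 0.07387868922544581
```

```bash
python3 -m inch '1 -0.07 -0.022 0.15 -0.0016 -0.01 -0.003;1 -0.07 -0.022 0.25 -0.0016 -0.01 -0.003;1 -0.07 -0.022 0.25 -0.0016 -0.01 -0.003;1 -0.07 -0.022 0.25 -0.0016 -0.01 -0.003'
python3 - <<'E'
from h import *
p,T=place([.6148,.0206,.0338],-2.3,-.0515,.001,.021,[-.0002,-.0003,-.0016]);print(p);go(p,T)
E
```

```text
t: 14.45
eef_pos: [0.584, 0.0242, 0.1076]
ee_rot: [3.141, -0.305, 3.105]
force: [0.2, 0.5, 1.0]
width: 0.0545
[0.57171226 0.02363163 0.06822668]
t 14.45 pos [0.584  0.0242 0.1076] rpy [179.98 -17.5  177.9 ] w 0.0545 F [0.2 0.5 1. ]
row: [-0.0004 -0.0033  0.1375] [-0.0006  0.0084  0.0032] steps 0.8253991152613958 0.06276316492767048
```

```bash
python3 -m inch '1 0 -0.003 0.06 0 0.008 0.003;1 0 -0.003 0.11 0 0.008 0.003;1 0 -0.003 0.137 0 0.008 0.003;1 0 -0.003 0.137 0 0.008 0.003;1 0 -0.003 0.137 0 0.008 0.003'
python3 - <<'E'
from h import *
p,T=place([.6148,.0206,.0338],-2.3,-.0435,.001,.019,[-.0002,-.0003,-.0016]);print(p);go(p,T)
E
```

```text
t: 14.95
eef_pos: [0.5725, 0.0238, 0.0689]
ee_rot: [3.141, -0.311, 3.101]
force: [0.1, 0.5, -0.9]
width: 0.0542
[0.57869705 0.02335109 0.06385243]
t 14.95 pos [0.5725 0.0238 0.0689] rpy [179.96 -17.83 177.7 ] w 0.0542 F [ 0.1  0.5 -0.9]
row: [-0.025  -0.0005  0.0097] [ 0.0007  0.0028 -0.0001] steps 0.160837781086175 0.020461707689480517
```

```bash
python3 -m inch '1 -0.012 0 0.007 0 0.003 0;1 -0.02 0 0.007 0 0.003 0;1 -0.02 0 0.007 0 0.003 0'; python3 -m inch '1 -0.005 0 0 0 0 0;1 -0.005 0 0 0 0 0'; python3 - <<'E'
from h import *
p,T=place([.6148,.0206,.0338],-2.3,-.0425,.001,.015,[-.0002,-.0003,-.0016]);print(p);go(p,T)
E
```

```text
t: 15.25
eef_pos: [0.5773, 0.0234, 0.0641]
ee_rot: [3.141, -0.315, 3.101]
force: [0.1, 0.2, -0.5]
width: 0.0543
t: 15.45
eef_pos: [0.5783, 0.0233, 0.0636]
ee_rot: [3.141, -0.316, 3.101]
force: [-0.4, 0.6, 0.2]
width: 0.0544
[0.57841227 0.02336253 0.05973918]
t 15.45 pos [0.5783 0.0233 0.0636] rpy [179.97 -18.09 177.66] w 0.0544 F [-0.4  0.6  0.2]
row: [-0.0043  0.0003  0.0122] [ 0.0008 -0.0014 -0.0006] steps 0.0774152301843135 0.012258398324076087
```

```bash
python3 -m inch '1 -0.004 0 0 0 0 0;1 -0.004 0 0 0 0 0'; python3 -m inch '1 -0.004 0 0 0 0 0;1 -0.004 0 0 0 0 0'; python3 - <<'E'
from h import *
p,T=place([.6148,.0206,.0338],-2.3,-.0425,.001,.015,[-.0002,-.0003,-.0016]);go(p,T)
E
```

```text
t: 15.65
eef_pos: [0.5794, 0.0233, 0.0632]
ee_rot: [3.141, -0.316, 3.101]
force: [-0.3, -1.2, -0.9]
width: 0.0545
t: 15.85
eef_pos: [0.5797, 0.0232, 0.0629]
ee_rot: [3.141, -0.317, 3.101]
force: [-3.9, 0.4, 0.9]
width: 0.0542
t 15.85 pos [0.5797 0.0232 0.0629] rpy [179.97 -18.18 177.66] w 0.0542 F [-3.9  0.4  0.9]
row: [0.0008 0.0004 0.0112] [ 0.0006 -0.003  -0.0006] steps 0.06760890065263726 0.02200778138099101
```

Contact comes where predicted. I back off under 1 mm and lower onto the white plaque.

```bash
python3 -m inch '1 0.003 0 0 0 0.002 0;1 0.003 0 0.005 0 0.002 0;1 0.003 0 0.008 0 0.002 0;1 0.003 0 0.008 0 0.002 0'; python3 -m inch '1 0 0 0.003 0 0 0;1 0 0 0.003 0 0 0'; python3 - <<'E'
from h import *
p,T=place([.6148,.0206,.0338],-2.3,-.043,.001,.015,[-.0002,-.0003,-.0016]);go(p,T)
E
```

```text
t: 16.25
eef_pos: [0.5791, 0.0233, 0.0614]
ee_rot: [3.141, -0.317, 3.101]
force: [-1.7, 0.7, 4.4]
width: 0.0543
t: 16.45
eef_pos: [0.5791, 0.0233, 0.0614]
ee_rot: [3.141, -0.316, 3.101]
force: [-2.1, 1.5, 9.3]
width: 0.0543
t 16.45 pos [0.5791 0.0233 0.0614] rpy [179.97 -18.13 177.7 ] w 0.0543 F [-2.1  1.5  9.3]
row: [0.0023 0.0002 0.006 ] [ 0.0005 -0.0021  0.    ] steps 0.0385261598587246 0.015408267065776374
```

The normal force is 9 N at the right height, since the orange is gripped about 1 mm lower. Releasing.

```bash
python3 -m inch '0.25 0 0 -0.002 0 0 0;0.25 0 0 -0.002 0 0 0;0.1 0 0 -0.002 0 0 0;0.1 0 0 -0.002 0 0 0;0.1 0 0 -0.002 0 0 0';python3 -m inch '0.1 0 0 -0.1 0 0 0;0.1 0 0 -0.25 0 0 0;0.1 0.1 0 -0.4 0 0 0;0.1 0.1 0 -0.4 0 0 0;0.1 0.1 0 -0.4 0 0 0;0.1 0.1 0 -0.4 0 0 0'; python3 - <<'E'
from h import *
O=np.array([.6148,.0206,.0338])
f,W=wrist('w13')
P=onshelf(W,orange(f,W),O,-2.3)
print('orange',np.percentile(P,[.3,50,99.7],axis=0).round(4).tolist(),rect(P),rect(P[P[:,2]>.017]))
hsv=cv2.cvtColor(f['img'],cv2.COLOR_RGB2HSV).astype(int)
S=onshelf(W,np.ones(W.shape[:2],bool),O,-2.3).reshape(W.shape)
m=(hsv[...,1]<80)&(hsv[...,2]>90)&(abs(S[...,2]-.005)<.007)&(abs(S[...,1])<.05)&(S[...,0]>-.11)&(S[...,0]<0);print('white px',m.sum(),S[m].min(0) if m.sum() else 0,S[m].max(0) if m.sum() else 0)
f=arm.grab_frame('scene');cv2.imwrite('pics/s3.png',cv2.resize(f['img'][160:300,190:340,::-1],None,fx=5,fy=4,interpolation=cv2.INTER_CUBIC))
f=arm.grab_frame('top');W=cloud(f)
for k,uv in(('jar',(386,155)),('weight',(190,168))): print(k,W[uv[1],uv[0]])
cv2.imwrite('pics/top3.png',f['img'][:,:,::-1])
E
```

```text
t: 16.95
eef_pos: [0.5787, 0.0233, 0.0604]
ee_rot: [3.141, -0.318, 3.101]
force: [-0.5, -0.4, 0.2]
width: 0.0782
t: 17.55
eef_pos: [0.5871, 0.0229, 0.1831]
ee_rot: [3.141, -0.319, 3.101]
force: [0.3, 0.0, -0.3]
width: 0.079
orange px [281. 248.] [251, 187, 62, 88, 2309]
orange [[-0.0855, -0.0253, 0.0166], [-0.0239, 0.0013, 0.0199], [-0.0013, 0.0283, 0.0219]] (array([-42.3,   2.4]), array([86.8, 55.9]), 0.3) (array([-43.5,   1.5]), array([84.6, 53.9]), 0.0)
white px 177 [-0.08577737 -0.02859775 -0.00144904] [-0.00042785  0.03210138  0.0116426 ]
jar [ 0.69351081 -0.30060508  0.07333004]
weight [0.54608594 0.12525623 0.65002379]
```

View pics/w13.png

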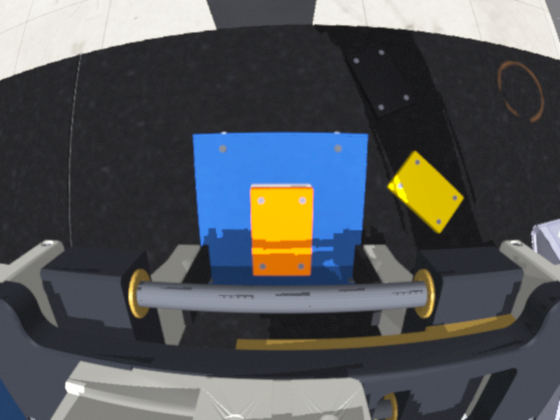

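View pics/s3.png

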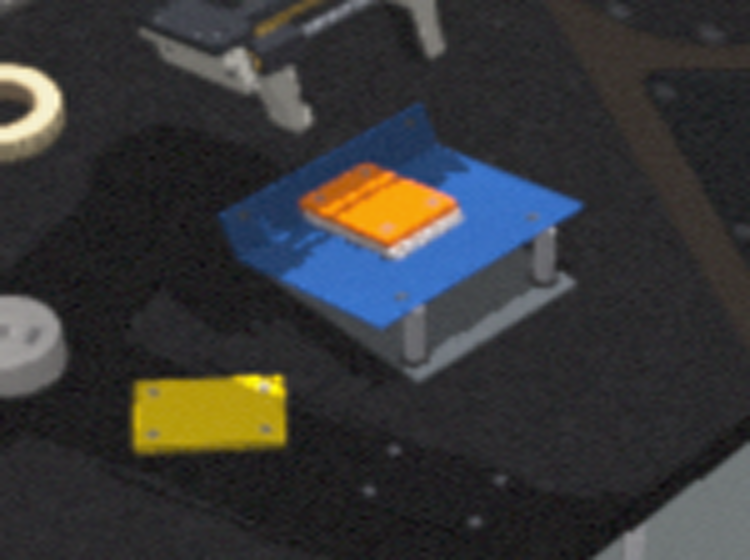

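The orange plaque lies squarely on the white one. Its top is 19.9 mm over the slope and its centre is at x ≈ -43 mm, y ≈ +1.5 mm. The gripper is well clear, so I hand in.

```bash
python3 -c "
from station import arm
print(arm.job_done(), arm.get_state()['t'])"
```

```text
the job is handed in; nothing more can be done
the job is handed in; nothing more can be done
```

I laid the white plaque lengthwise on the slope against the backstop, laid the orange one squarely on top of it, and handed the job in at about 17.7 s. For both I slid the held plaque down until I felt the backstop, eased off under a few newtons, and pressed it onto its seat with about 9 N before letting go.

- **White plaque:** my last full measurement, taken before the orange went on, put its centre at shelf x ≈ -42.7 mm and y ≈ +1 mm, in line with the slope. Its top was 10 mm above the slope. Afterwards its visible front edge had not moved.
- **Orange plaque:** its centre is at x ≈ -42.3 to -43.5 mm and y ≈ 1.5 to 2.4 mm, in line to about 0.3 deg. Its top is about 20 mm above the slope.
- **Rack position:** my wrist-camera estimate placed the backstop about 3 mm nearer than the felt contact. I used the contact, and the orange plaque then touched where that predicted.
- **Jar and weight:** the arm never worked near either. My final check was weak. The weight's pixel in the top view was hidden by the arm, so that reading was no use. The jar was a single-pixel reading at its old place.

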